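Step the photometer's filter turret to the orange mark

TASK

On the white photometer, push the red tab of the black filter turret around with your fingertips until it clicks in pointing at the orange dot, then move clear. Push gently, without gripping the tab, and leave the bottle, the beaker and the jar standing where they are.

Things in the scene. Friction and masses are not known exactly. Their poses are not given: they have to be found in the camera images.
- photometer: White bench instrument, blue foot, fixed to the bench; display and three keys flush at its +x edge. Origin on the bench, straight below the turret axis; z up. In its frame the box spans x = -135 to +165 mm, y = -140 to +140 mm; flat top 90 mm above the bench. On it the black filter turret: a disc of radius 50 mm, top 120 mm above the bench.
- turret (a joint): Turret angle in rad about its vertical axis, growing anticlockwise seen from above. At value a the tab points from the axis along (-cos a, -sin a) in the photometer's frame. End stops at -1.62 and 1.62. Spring click stops at -1.5, -0.5, 0.5 and 1.5. Starts at the stop near -0.5 (grey dot).
- turret_axis (a point): Centre of the turret's top, 120 mm above the bench. Between the click stops are ridges, at about -1, 0 and 1 rad: the turret resists a push (up to 0.15 N m, some 2 N at the tab, plus a little drag) until past the ridge, then snaps on by itself, ahead of the finger, to the next stop and stays there.
- tab (a point): Point on top of the red tab, on its centre line, 75 mm from the turret axis, 124 mm above the bench. The tab is a red bar sticking out radially from the disc, 14 mm wide, reaching 90 mm from the axis, underside 100 mm and top 124 mm above the bench, a white line along its top. Both flanks are free to push.
- tab_aim (a point): The point that the tab points at: on the tab's centre line, 112 mm from the turret axis (22 mm beyond the tab's end), at the level of the dots. It turns with the turret.
- dot_orange: Orange round mark, the one wanted, 26 mm across and 2 mm thick, fixed on the instrument's top, 112 mm from the turret axis. It lies at one of the three click stops -1.5, 0.5 or 1.5; which one varies. Origin at the centre of its underside.
- dot_blue: Blue mark, otherwise like the orange one, at another of the three stops.
- dot_green: Green mark, otherwise like the orange one, at the remaining stop.
- reagent_bottle: Loose brown glass bottle with a white cap, 56 mm across, 115 mm tall, on the bench at the photometer's +y side. Origin at the centre of its underside. To be left alone.
- beaker: Loose clear glass beaker, 68 mm across, 85 mm tall, on the bench at the photometer's -y side. Origin at the centre of its underside. To be left alone.
- sample_jar: Loose white jar with a red cap, 50 mm across, 60 mm tall, on the bench at the photometer's +y side. Origin at the centre of its underside. To be left alone.

How it is judged:
By the outcome, as a careful person would: the job done as asked, in the order asked, and still so for the second after the job is handed in, with the robot touching nothing.
It also fails if it takes over 48 s, if anything falls off the work surface, if the arm or the gripper's body presses on something with over 40 N, if the wrist force passes 120 N, or if a joint passes its speed limit or range.

ROBOT

A 6-joint arm with a two-finger parallel gripper is mounted at the origin on the work surface. World frame = base frame: x ahead of the robot, y to its left, z up, the work surface at z = 0. Lengths are in m, angles in rad, forces in N, time in s.
With the tool pointing down it reaches from about 0.35 to 0.775 m from the base axis. Payload 7.3 kg.
Tool frame: the origin (TCP) lies at the very end of the fingers, on their centre line; the grasp point (between the pads) lies 19 mm behind it; z points along the fingers, x is the direction in which the jaws open and shut, and the axes are right-handed (so a half turn about z gives the same grasp; the last joint's range is limited). The gripper opens to 92 mm and grips with 3 to 60 N. Pads are 19 mm wide; open, the fingers measure 130 mm over their backs; the gripper's body (75 mm by 190 mm) begins 47 mm behind the grasp point.
Start: joints at [-1.379, 0.342, 1.524, -0, 1.275, -0.146], TCP at [0.174, -0.495, 0.227] pointing down, gripper open.
Joint ranges: [-2.53, 2.53], [-0.77, 2.02], [0.04, 2.7], [-1, 4.14], [0.28, 2.66], [-3.11, 3.11]. Speed limits (rad/s): [2.57, 2.57, 3.14, 3.14, 3.14, 3.14].

INTERFACE

Orientations are given as [roll, pitch, yaw] about the fixed x, y, z axes, in that order (R = Rz(yaw) Ry(pitch) Rx(roll)).
In Python, from cell import robot, read_camera, nets gives the robot as it stands. The module is installed in compiled form; this text tells all that it offers.
- The arm moves only by the tool carry_out, never from a script. Its arguments are lists of equal length, an entry for each row: "translation": the shift along the tool's x, y, z in m, a list of three; "turn": the turn, a rotation vector about the tool's x, y, z in rad, a list of three; "gripper": the gripper's target within -1 to 1 (shut at 1, half-way at 0, fully open at -1). A call has 1 to 10 rows; each row shifts and turns the commanded pose from where the row before left it, along the tool's axes as they then stand; what a row does not reach is not made up. A row lasts 1/10 s, in which the tool goes at most 50 mm and 8.59 degrees, less where a joint would pass 70% of its speed; a pose out of reach is approached as far as the arm can. A call with a gripper value outside its range is refused whole. The fingers move at their own pace and stop on an object; "squeeze" is the grip in N (left out, the last holds). Time passes only in rows, so rows that do not move let the fingers close. It gives the time, the measured TCP pose, the force and the opening at its end, in the units of the state.
- robot.observe(): the state, without advancing time (a new reading comes with each control period).
- read_camera(name): name is "scene" or "side" or "wrist"; returns a dict with "img" (420x560x3 uint8, red, green, blue), "fx", "fy", "cx", "cy" (pixels), "distortion" ([k1, k2, p1, p2, k3] as OpenCV has them; the pictures are not rectified), "world_from_camera" (4x4, takes a point from camera to world coordinates). Camera axes: x right, y down, z forward; pixel columns grow to the right and rows downward; lengths in m; the calibration is good to about 2 mm. A picture is of the moment at which its call begins. There is no depth.
- robot.hand_in(): hands the job in, once; it reports no verdict.
Trained networks look in a picture, given as the dict that the camera call returned (one of the last four; its "shot" number tells which), for a name from the list of things; names that differ only in an ending like _2 or _b are one class to them, and where a whole thing is asked for, a point or a joint stands for the part that bears it (a point fixed in the world has none). Each returns a list of dicts, best first, with "score" (0 to 1); they miss things now and then, are a little off and sometimes report something else, mostly with a low value. They report only what shows in the picture. A call takes as long as a camera call.
- nets.regions_of(picture, name): "region" (420x560 bool, what is visible of it) and "pixel" ([column, row] in pixels, amid what is visible of it).
- nets.tip_of(picture, name): "pixel" ([column, row] in pixels: a listed point, or the origin of a listed thing).
The state is a dict: "time": time; "qpos": joint angles; "qvel": joint speeds; "joint_efforts": joint torques, N m; "tool_pos": TCP position; "tool_rot": TCP orientation; "contact_force": force on the tool from outside, world axes, zero at the start; "torque": the same for the moment, N m; "opening": finger opening in m.
Only numpy, scipy, OpenCV 4.12 (cv2) and the standard library are available. Lean on these libraries where they do the work, as an engineer would, in place of code of your own. Each camera call takes 0.05 s, during which the arm holds its last target. There are 200 camera calls.

## Working session

There is one attempt and no reset: what is moved stays moved. The work goes in short steps, Python scripts to look and compute and a tool call to move; the robot and the scene stay as the last step left them, time stands still between calls to the robot, and variables do not carry over. Pictures are saved under pics/ and viewed, about 8 in all and at most 12, crops included, and the job is handed in when it is done.

Besides the shell and the picture viewer there is one more tool, called after ">>>" by a JSON object that holds its "method" and its "body". carry_out: Moves the arm, as the interface text tells. Its arguments: {"type":"object","properties":{"translation":{"type":"array","items":{"type":"array","items":{"type":"number"}}},"turn":{"type":"array","items":{"type":"array","items":{"type":"number"}}},"gripper":{"type":"array","items":{"type":"number"}},"squeeze":{"type":"number"}},"required":["translation","turn","gripper"]}

```bash
mkdir -p pics
cat > h.py <<'E'
import numpy as np, cv2
from cell import robot, read_camera, nets
def ray(p,px):
    K=np.array([[p['fx'],0,p['cx']],[0,p['fy'],p['cy']],[0,0,1]])
    u=cv2.undistortPoints(np.array([[px]],float),K,np.array(p['distortion'],float))[0,0]
    T=np.array(p['world_from_camera']); return T[:3,3],T[:3,:3]@np.array([u[0],u[1],1])
def atz(p,px,z):
    o,d=ray(p,px); return o+d*(z-o[2])/d[2]
def save(p,n): cv2.imwrite('pics/'+n,p['img'][:,:,::-1])
E
python3 - <<'E'
from h import *
Z=dict(turret_axis=.12,tab=.124,tab_aim=.092,dot_orange=.09,dot_blue=.09,dot_green=.09,photometer=0,reagent_bottle=0,beaker=0,sample_jar=0)
P=[]
for c in ('scene','side'):
    p=read_camera(c);P.append(p['img'])
    print(c,np.round(np.array(p['world_from_camera'])[:3,3],2))
    for n,z in Z.items():
        for r in nets.tip_of(p,n)[:2]:
            print(n,round(r['score'],2),np.round(r['pixel']),np.round(atz(p,r['pixel'],z),3))
    save(p,c+'0.png')
s=robot.observe();print(s['time'],s['tool_pos'],s['tool_rot'],s['contact_force'],s['opening'])
E
```

```text
scene [1.29 0.02 0.65]
turret_axis 0.83 [276. 200.] [0.618 0.002 0.12 ]
tab 0.71 [297. 178.] [0.548 0.043 0.124]
tab_aim 0.68 [305. 184.] [0.523 0.062 0.092]
dot_orange 0.64 [254. 178.] [ 0.504 -0.048  0.09 ]
dot_blue 0.48 [220. 203.] [ 0.59  -0.111  0.09 ]
dot_green 0.57 [333. 213.] [0.616 0.114 0.09 ]
photometer 0.92 [276. 244.] [0.614 0.003 0.   ]
reagent_bottle 0.78 [383. 258.] [0.649 0.222 0.   ]
beaker 0.73 [164. 235.] [ 0.591 -0.24   0.   ]
sample_jar 0.85 [374. 219.] [0.529 0.222 0.   ]
side [ 0.32 -0.42  0.59]
turret_axis 0.66 [306. 210.] [0.621 0.005 0.12 ]
tab 0.67 [264. 210.] [0.553 0.04  0.124]
tab 0.51 [274. 191.] [0.596 0.08  0.124]
tab_aim 0.39 [307. 214.] [0.636 0.02  0.092]
dot_orange 0.52 [219. 213.] [0.491 0.112 0.09 ]
dot_orange 0.41 [267. 262.] [ 0.511 -0.045  0.09 ]
dot_blue 0.66 [330. 270.] [ 0.592 -0.114  0.09 ]
dot_green 0.64 [329. 267.] [ 0.596 -0.107  0.09 ]
dot_green 0.63 [276. 193.] [0.617 0.107 0.09 ]
photometer 0.91 [305. 256.] [ 0.619 -0.001  0.   ]
reagent_bottle 0.89 [272. 193.] [0.662 0.21  0.   ]
reagent_bottle 0.59 [218. 214.] [0.52  0.208 0.   ]
beaker 0.61 [369. 353.] [ 0.595 -0.236  0.   ]
sample_jar 0.65 [215. 215.] [0.512 0.206 0.   ]
1.1 [ 0.17401297 -0.49534972  0.22674633] [ 3.14154270e+00 -1.17137326e-04 -1.23299366e+00] [-0.65844266 -0.0472454   0.20226255] 0.09183009128563281
```

View pics/scene0.png

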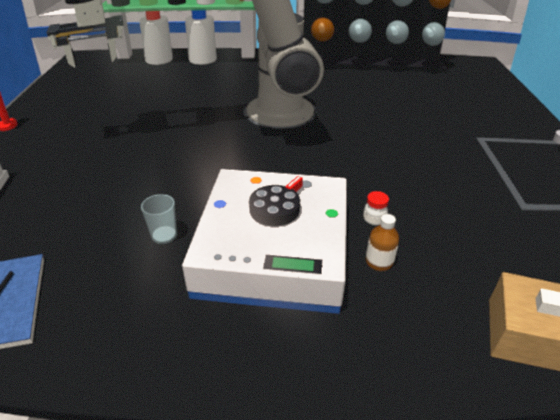

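View pics/side0.png

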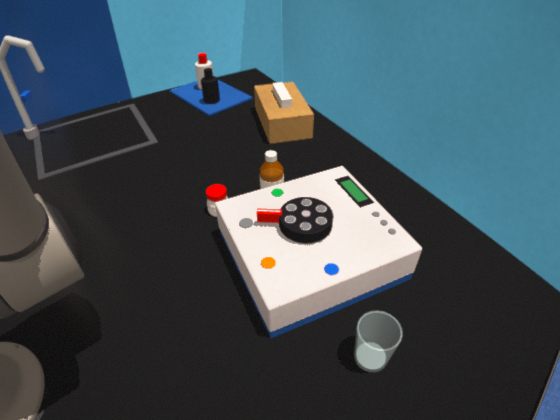

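Scene view: orange (256,180), blue (220,204), green (332,213), with the tab at (297,182) pointing to grey. Orange is therefore the next stop, +0.5, and the tab has to be pushed toward -y. I'll move above the tab's +y flank with the fingers closing.

>>> {"method": "carry_out", "body": {"translation": [[-0.0113,-0.0158,0],[-0.0226,-0.0316,0],[-0.0226,-0.0316,0],[-0.0226,-0.0316,0],[-0.0226,-0.0316,0],[-0.0226,-0.0316,0],[-0.0226,-0.0316,0],[-0.0226,-0.0316,0],[-0.0226,-0.0316,0],[-0.0226,-0.0316,0]], "turn": [[0,0,0],[0,0,0],[0,0,0],[0,0,0],[0,0,0],[0,0,0],[0,0,0],[0,0,0],[0,0,0],[0,0,0]], "gripper": [1,1,1,1,1,1,1,1,1,1], "squeeze": 10}}

```text
time: 2.1
tool_pos: [0.3866, -0.1908, 0.2269]
tool_rot: [-3.141, -0.0, -1.233]
contact_force: [0.3, 0.2, 0.6]
opening: 0.0168
```

>>> {"method": "carry_out", "body": {"translation": [[-0.0226,-0.0316,0],[-0.0226,-0.0316,0],[-0.0226,-0.0316,0],[-0.0226,-0.0316,0],[-0.0226,-0.0316,0],[-0.0226,-0.0316,0],[-0.0226,-0.0316,0],[-0.0226,-0.0316,0],[-0.0113,-0.0158,0],[0,0,0]], "turn": [[0,0,0],[0,0,0],[0,0,0],[0,0,0],[0,0,0],[0,0,0],[0,0,0],[0,0,0],[0,0,0],[0,0,0]], "gripper": [1,1,1,1,1,1,1,1,1,1]}}

```text
time: 3.1
tool_pos: [0.576, 0.08, 0.2262]
tool_rot: [3.141, 0.001, -1.229]
contact_force: [-0.9, 0.4, -0.1]
opening: 0.0004
```

>>> {"method": "carry_out", "body": {"translation": [[0,0,0],[0,0,0],[0,0,0],[0,0,0],[0,0,0],[0,0,0],[0,0,0],[0,0,0]], "turn": [[0,0,0.125],[0,0,0.125],[0,0,0.125],[0,0,0.125],[0,0,0.125],[0,0,0.125],[0,0,0.125],[0,0,0]], "gripper": [1,1,1,1,1,1,1,1]}}

```text
time: 3.9
tool_pos: [0.5749, 0.0765, 0.2269]
tool_rot: [3.141, -0.0, -2.11]
contact_force: [0.3, -1.7, 0.1]
opening: 0.0007
```

Run:
```python
from h import *
s=robot.observe();print(s['time'],s['tool_pos'],s['tool_rot'],s['contact_force'],s['opening'],s['qpos'])
p=read_camera('wrist');save(p,'w1.png')
for n,z in dict(turret_axis=.12,tab=.124,dot_orange=.09,dot_green=.09,dot_blue=.09).items():
    for r in nets.tip_of(p,n)[:2]: print(n,round(r['score'],2),np.round(r['pixel']),np.round(atz(p,r['pixel'],z),3))
```

```text
3.9 [0.57489648 0.07651388 0.22686684] [ 3.14133207e+00 -4.76694246e-04 -2.10971241e+00] [ 0.3015415  -1.65429244  0.07822938] 0.0006886909546167925 [ 3.50368866e-04  4.43704858e-01  1.36635463e+00 -2.83273431e-04
  1.33200156e+00  2.11012991e+00]
turret_axis 0.76 [334. 127.] [ 0.616 -0.001  0.12 ]
turret_axis 0.61 [327. 212.] [0.552 0.041 0.12 ]
tab 0.73 [330. 216.] [0.548 0.04  0.124]
dot_orange 0.68 [410. 196.] [ 0.513 -0.041  0.09 ]
dot_orange 0.62 [501.  40.] [ 0.604 -0.174  0.09 ]
dot_green 0.85 [229. 183.] [0.622 0.113 0.09 ]
dot_blue 0.88 [438.  85.] [ 0.598 -0.109  0.09 ]
```

View pics/w1.png

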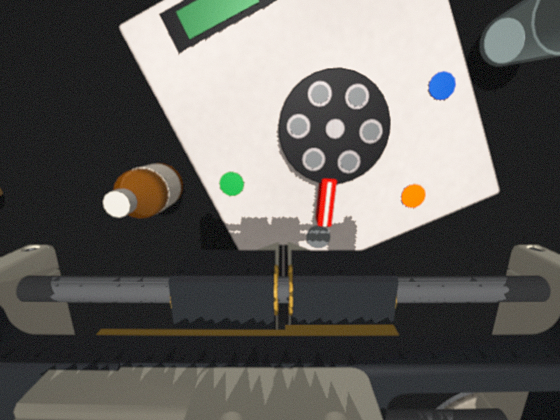

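The wrist view shows the turret centre (334,128), tab (326,203) and orange (413,196). The fingers sit about 43 mm tangentially off the tab's green side, at 75 mm radius. Now I'll descend.

>>> {"method": "carry_out", "body": {"translation": [[0,0,0.02],[0,0,0.02],[0,0,0.02],[0,0,0.02],[0,0,0.015],[0,0,0.01],[0,0,0.01],[0,0,0.005],[0,0,0]], "turn": [[0,0,0],[0,0,0],[0,0,0],[0,0,0],[0,0,0],[0,0,0],[0,0,0],[0,0,0],[0,0,0]], "gripper": [1,1,1,1,1,1,1,1,1]}}

```text
time: 5.1
tool_pos: [0.5757, 0.077, 0.1063]
tool_rot: [3.141, -0.0, -2.108]
contact_force: [-0.3, 0.8, -0.2]
opening: 0.0004
```

Run:
```python
from h import *
s=robot.observe();print(s['time'],s['tool_pos'],s['tool_rot'],s['contact_force'],s['opening'])
p=read_camera('side');cv2.imwrite('pics/s1.png',cv2.resize(p['img'][130:330,160:440,::-1],None,fx=2.5,fy=2.5))
```

```text
5.1 [0.57567353 0.07695782 0.10627319] [ 3.14101489e+00 -4.71327451e-04 -2.10781067e+00] [-0.3217592   0.76452957 -0.24289833] 0.00035396518009489107
```

View pics/s1.png

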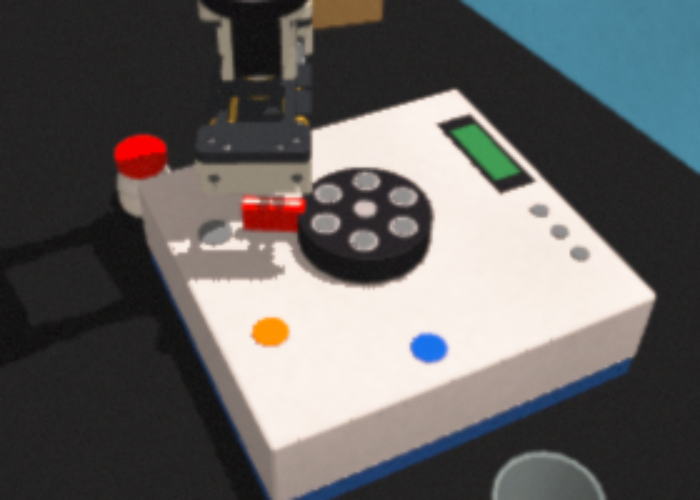

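>>> {"method": "carry_out", "body": {"translation": [[0.002,0,0],[0.002,0,0],[0.002,0,0],[0.002,0,0],[0.002,0,0],[0.002,0,0],[0.002,0,0],[0.002,0,0],[0,0,0]], "turn": [[0,0,0],[0,0,0],[0,0,0],[0,0,0],[0,0,0],[0,0,0],[0,0,0],[0,0,0],[0,0,0]], "gripper": [1,1,1,1,1,1,1,1,1]}}

```text
time: 6.05
tool_pos: [0.5676, 0.063, 0.1067]
tool_rot: [-3.142, -0.0, -2.108]
contact_force: [0.2, -0.0, 0.8]
opening: 0.0002
```

>>> {"method": "carry_out", "body": {"translation": [[0.003,0.001,0],[0.003,0.001,0],[0.003,0.001,0],[0.003,0.001,0],[0.003,0.001,0],[0.003,0.001,0],[0.003,0.001,0],[0.003,0.001,0],[0,0,0]], "turn": [[0,0,-0.04],[0,0,-0.04],[0,0,-0.04],[0,0,-0.04],[0,0,-0.04],[0,0,-0.04],[0,0,-0.04],[0,0,-0.04],[0,0,0]], "gripper": [1,1,1,1,1,1,1,1,1]}}

```text
time: 6.95
tool_pos: [0.5508, 0.0442, 0.1067]
tool_rot: [3.141, -0.0, -1.788]
contact_force: [-0.3, 0.8, -0.6]
opening: 0.0007
```

Run:
```python
from h import *
s=robot.observe();print(s['time'],s['tool_pos'],s['tool_rot'],s['contact_force'],s['opening'])
A=np.array([.6175,.001]);v=s['tool_pos'][:2]-A;y=s['tool_rot'][2]
print('rad',v@[np.sin(y),-np.cos(y)],'tan',v@[np.cos(y),np.sin(y)])
p=read_camera('side');cv2.imwrite('pics/s2.png',cv2.resize(p['img'][130:330,160:440,::-1],None,fx=2.5,fy=2.5))
```

```text
6.95 [0.55084099 0.04424213 0.10667925] [ 3.14128368e+00 -8.25447958e-06 -1.78786516e+00] [-0.26409221  0.82248123 -0.64457391] 0.0006916456260764561
rad 0.07440769986074687 tan -0.027871138313134813
```

View pics/s2.png

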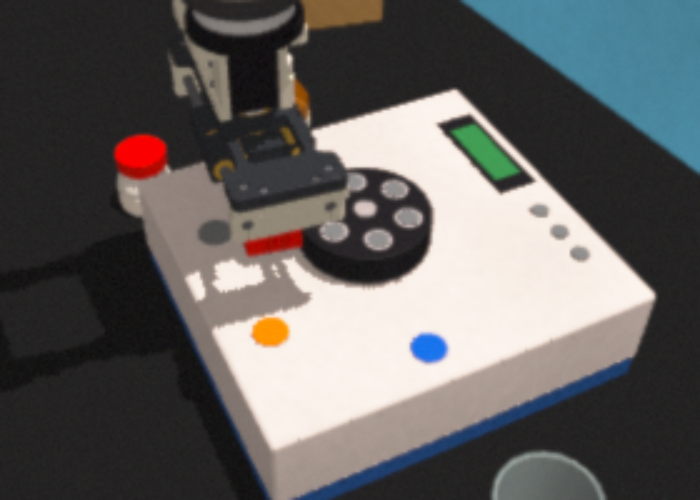

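The tab is moving: it is about a third of the way to orange in the crop. I'll continue in small steps, tracking its angle.

>>> {"method": "carry_out", "body": {"translation": [[0.003,0.001,0],[0.003,0.001,0],[0.003,0.001,0],[0.003,0.001,0],[0.003,0.001,0],[0,0,0],[0,0,0]], "turn": [[0,0,-0.04],[0,0,-0.04],[0,0,-0.04],[0,0,-0.04],[0,0,-0.04],[0,0,0],[0,0,0]], "gripper": [1,1,1,1,1,1,1]}}

```text
time: 7.7
tool_pos: [0.5443, 0.0301, 0.1068]
tool_rot: [-3.141, -0.0, -1.59]
contact_force: [0.6, 0.7, -0.4]
opening: 0.0004
```

```bash
cat > t.py <<'E'
from h import *
import sys
s=robot.observe();print(s['time'],s['tool_pos'],s['tool_rot'],s['contact_force'])
A=np.array([.6175,.001]);v=s['tool_pos'][:2]-A;y=s['tool_rot'][2]
print('rad',v@[np.sin(y),-np.cos(y)],'tan',v@[np.cos(y),np.sin(y)],'psi tool',y+np.pi/2)
for c in ('side','wrist'):
    p=read_camera(c)
    for r in nets.tip_of(p,'tab')[:2]:
        q=atz(p,r['pixel'],.124)[:2]; w=q-A; print(c,round(r['score'],2),np.round(r['pixel']),q,'r',np.hypot(*w),'psi',np.arctan2(-w[1],-w[0]))
    for r in nets.tip_of(p,'dot_orange')[:2]:
        w=atz(p,r['pixel'],.09)[:2]-A; print(' orange',round(r['score'],2),np.round(r['pixel']),'r',np.hypot(*w),'psi',np.arctan2(-w[1],-w[0]))
    if c=='side':cv2.imwrite('pics/%s.png'%sys.argv[1],cv2.resize(p['img'][130:330,160:440,::-1],None,fx=2.5,fy=2.5))
    else: save(p,sys.argv[1]+'w.png')
E
python3 t.py s3
```

```text
7.7 [0.54428041 0.03011932 0.10675899] [-3.14127683e+00 -1.54804528e-04 -1.58975160e+00] [ 0.59966054  0.69965458 -0.3935    ]
rad 0.07375837087534046 tan -0.02772627707892527 psi tool -0.018955273803578976
side 0.78 [266. 226.] [0.53677626 0.00227505] r 0.08073381266186508 psi -0.015793867185278546
 orange 0.67 [266. 261.] r 0.11397331259743516 psi 0.37290639246693136
```

View pics/s3.png

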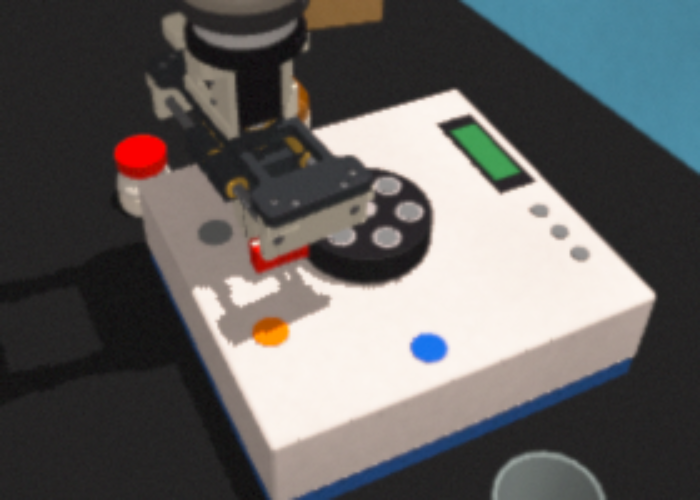

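>>> {"method": "carry_out", "body": {"translation": [[0.002,0.0007,0],[0.002,0.0007,0],[0.002,0.0007,0],[0.002,0.0007,0],[0,0,0],[0,0,0]], "turn": [[0,0,-0.027],[0,0,-0.027],[0,0,-0.027],[0,0,-0.027],[0,0,0],[0,0,0]], "gripper": [1,1,1,1,1,1]}}

```text
time: 8.6
tool_pos: [0.5415, 0.0221, 0.1067]
tool_rot: [-3.141, -0.0, -1.481]
contact_force: [-0.9, 0.6, -0.7]
opening: 0.0004
```

```bash
python3 t.py s4
```

```text
8.6 [0.54151706 0.02211108 0.10672094] [-3.14147755e+00 -7.62661743e-05 -1.48089524e+00] [-0.90193374  0.5574103  -0.70340165]
rad 0.07378074225510962 tan -0.027847574498341417 psi tool 0.0899010861676881
side 0.68 [274. 231.] [ 0.54371587 -0.01536937] r 0.0755781309859512 psi 0.21831887457961643
 orange 0.44 [268. 260.] r 0.11038227210199748 psi 0.3819765481490927
```

View pics/s4.png

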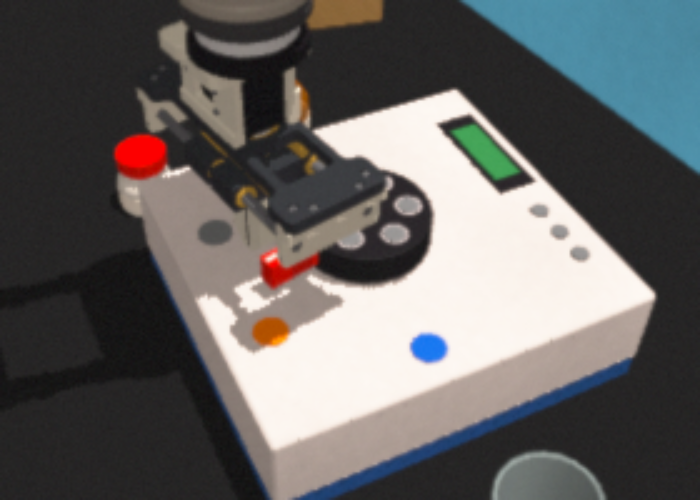

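Tab end at crop (272,275), still short of orange (270,332), so there has been no snap yet. Two more small steps.

>>> {"method": "carry_out", "body": {"translation": [[0.002,0.0007,0],[0.002,0.0007,0],[0.002,0.0007,0],[0,0,0],[0,0,0],[0,0,0]], "turn": [[0,0,-0.027],[0,0,-0.027],[0,0,-0.027],[0,0,0],[0,0,0],[0,0,0]], "gripper": [1,1,1,1,1,1]}}

```text
time: 9.5
tool_pos: [0.5401, 0.0159, 0.1067]
tool_rot: [-3.142, -0.0, -1.4]
contact_force: [-0.7, 0.4, -0.1]
opening: 0.0009
```

```bash
python3 t.py s5
```

```text
9.5 [0.54011934 0.01594313 0.10670955] [-3.14156234e+00 -5.33669069e-05 -1.39950071e+00] [-0.71816436  0.36044276 -0.13413825]
rad 0.07370097965144928 tan -0.027914673549069697 psi tool 0.1712956162753374
side 0.9 [278. 235.] [ 0.54358296 -0.02757753] r 0.07924900201067318 psi 0.3689157376061824
 orange 0.43 [268. 263.] r 0.11495684482132013 psi 0.4269064037470243
```

View pics/s5.png

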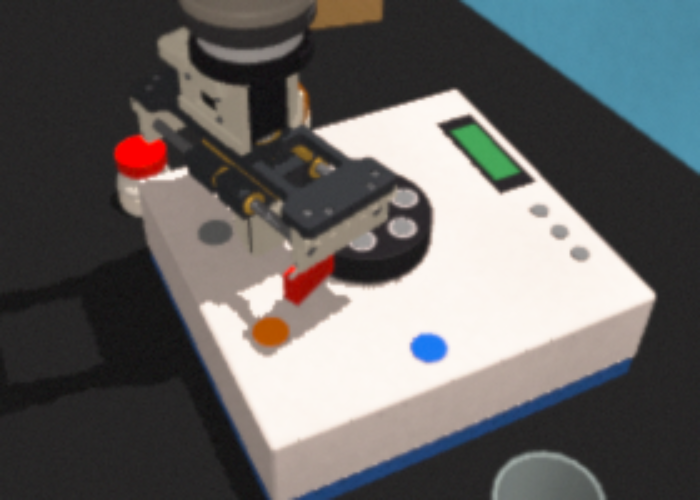

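The tab is now ahead of the finger (0.37 against 0.17) and pointing at orange, so it appears to have snapped. I'll back off, rise clear and look.

>>> {"method": "carry_out", "body": {"translation": [[-0.005,0,0],[-0.01,0,0],[-0.01,0,0],[-0.005,0,-0.01],[0,0,-0.02],[0,0,-0.03],[0,0,-0.03],[0,0,-0.03],[0,0,0],[0,0,0]], "turn": [[0,0,0],[0,0,0],[0,0,0],[0,0,0],[0,0,0],[0,0,0],[0,0,0],[0,0,0],[0,0,0],[0,0,0]], "gripper": [1,1,1,1,1,1,1,1,1,1]}}

```text
time: 10.8
tool_pos: [0.535, 0.0458, 0.2276]
tool_rot: [-3.14, -0.001, -1.398]
contact_force: [0.2, -1.3, 0.3]
opening: 0.0004
```

```bash
python3 t.py s6
```

```text
10.8 [0.5350357  0.04583857 0.22764392] [-3.13981484e+00 -5.17894738e-04 -1.39844948e+00] [ 0.15589401 -1.29307529  0.31127117]
rad 0.07355300223996965 tan -0.058316493356696295 psi tool 0.1723468503243868
side 0.77 [282. 239.] [ 0.54577382 -0.0381991 ] r 0.08173869207536101 psi 0.5001601085402176
 orange 0.63 [267. 260.] r 0.11166235469291406 psi 0.38343471769184123
 orange 0.49 [270. 264.] r 0.11560764003348283 psi 0.463326505758456
wrist 0.75 [368. 213.] [ 0.54653798 -0.03249795] r 0.07847115153585234 psi 0.44104242575320013
wrist 0.69 [151. 171.] [0.55175364 0.16947139] r 0.18084577210952776 psi -1.1987211958468351
 orange 0.88 [358. 236.] r 0.1139110367531429 psi 0.3747899512137024
 orange 0.21 [349. 132.] r 0.006594597945621888 psi 1.3106875790254342
```

View pics/s6w.png

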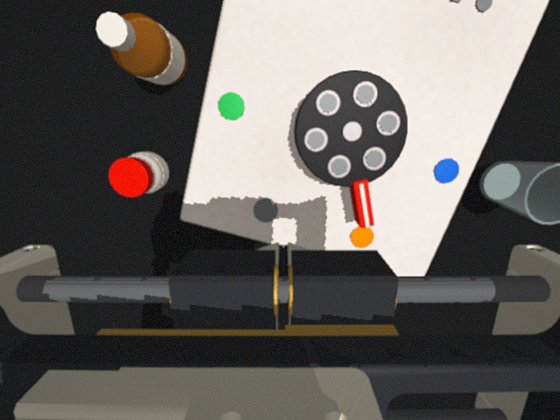

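The wrist view shows the tab from (358,183) to (368,222) and the orange dot at (361,237), just beyond its end. The jar, bottle and beaker are upright. One numeric check from the scene camera, then I'll hand in.

Run:
```python
from h import *
p=read_camera('scene')
A=np.array([.6175,.001])
for n,z in dict(tab=.124,dot_orange=.09,tab_aim=.092,dot_blue=.09,dot_green=.09).items():
    for r in nets.tip_of(p,n)[:1]:
        w=atz(p,r['pixel'],z)[:2]-A;print(n,round(r['score'],2),w,np.arctan2(-w[1],-w[0]))
for n in('reagent_bottle','beaker','sample_jar'):
    r=nets.tip_of(p,n)[:1]; print(n,[atz(p,q['pixel'],0) for q in r])
p=read_camera('wrist')
I=p['img'].astype(int);m=(I[:,:,0]>150)&(I[:,:,1]<70)&(I[:,:,2]<70);m[:,:330]=0;m[:,400:]=0
ys,xs=np.nonzero(m);P=np.array([atz(p,(x,y),.124)[:2] for x,y in zip(xs,ys)]);w=P.mean(0)-A
print('red',len(xs),P.mean(0),np.hypot(*w),np.arctan2(-w[1],-w[0]))
```

```text
tab 0.59 [-0.08292852 -0.03772452] 0.4269246345622758
dot_orange 0.67 [-0.11131006 -0.04251624] 0.3648605613558221
tab_aim 0.56 [-0.09924752 -0.04198323] 0.400188486244366
dot_blue 0.49 [-0.018115   -0.11063616] 1.4085014878226536
dot_green 0.51 [-0.00145412  0.11185081] -1.5577965129751492
reagent_bottle [array([0.64532261, 0.21741811, 0.        ])]
beaker [array([0.4619318 , 0.00078777, 0.        ])]
sample_jar [array([0.52207361, 0.2236073 , 0.        ])]
red 388 [ 0.55595308 -0.02441764] 0.06658888840381778 0.39164553367574917
```

```bash
python3 -c "
from cell import robot; print(robot.hand_in())"
```

```text
the job is handed in; nothing more can be done
None
```

I pushed the red tab round one stop, from grey to orange, using the closed fingertips against its free flank. After it snapped ahead of the finger, I backed off and raised the gripper to about 0.23 m. The job was handed in at about 11 s on the robot's clock.

**Tab on orange:** in the last wrist picture the tab's red area lies at 0.39 rad. The orange dot was measured at 0.36–0.46 rad across the cameras, so they agree within measuring error. The networks' own readings for the tab were a little higher, 0.43–0.50 rad. From its start near -0.53 rad, that is a turn of about one click step.

**Contact force:** the readings I took between pushes were about 1 N or less, no more than the sensor's idle reading.

**Other objects:** the last wrist picture shows the bottle, jar and beaker standing. The scene camera puts the bottle and jar within about 8 mm of their first measurement, which is ordinary measuring spread.

**One check disagreed:** the final scene-camera network put the beaker at (0.46, 0.00), where no beaker stands. I took that for a false detection, since the wrist picture shows the beaker on the photometer's -y side and the arm never worked near it. I did not measure its position again.

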